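# Put a turned tiered box together on its stand

## Task

Put the turned wooden box together on the round stand, building from the bottom up: first the large tier, fitted into the stand's recess, then the medium tier on it, then the small tier, and last the knobbed lid, each let go before the next. Every foot must sit fully home in the mouth below, upright, and the dish, jar, tape and offcut must be left where they are.

Things in the scene. Friction and masses are not known exactly. Their poses are not given: they have to be found in the camera images.
- tier_large: Widest, tallest of three hollow round tiers, pale wood, open on top: body 66 mm across, 60 mm high in all, about 160 g. It stands on a solid tapered foot 8 mm high, 54 mm across at the body's flat shoulder, 45 mm at the underside. Mouth 48 mm across, 44 mm deep. Origin: centre of the underside, z up. Seated, its shoulder rests on the rim below, its origin 12 mm above the stand's.
- tier_medium: Middle one of three hollow round tiers, pale wood, open on top: body 56 mm across, 52 mm high in all, about 110 g. It stands on a solid tapered foot 8 mm high, 44.4 mm across at the body's flat shoulder, 35.4 mm at the underside. Mouth 39 mm across, 36 mm deep. Origin: centre of the underside, z up. Seated, its shoulder rests on the rim below, its origin 52 mm above the large tier's.
- tier_small: Narrowest, lowest of three hollow round tiers, pale wood, open on top: body 46 mm across, 46 mm high in all, about 70 g. It stands on a solid tapered foot 8 mm high, 35.4 mm across at the body's flat shoulder, 26.4 mm at the underside. Mouth 30 mm across, 30 mm deep. Origin: centre of the underside, z up. Seated, its shoulder rests on the rim below, its origin 44 mm above the medium tier's.
- lid: Lid, pale wood, about 40 g: tapered foot 8 mm high (26.4 mm across at the shoulder, 17.4 mm at the underside), on it a disc 40 mm across, 8 mm thick, and on that an upright round knob 18 mm across, from 16 to 44 mm above the underside. Origin: centre of the underside, z up. Seated, its shoulder rests on the small tier's rim, its origin 38 mm above that tier's.
- stand: Low round stand of darker wood, 92 mm in diameter and 20 mm high, fixed to the bench, with a round recess 57 mm across and 13 mm deep in its top that takes the large tier's foot. Origin: centre of its underside, on the bench top; z up.
- dish: Bystander: small white ceramic dish, 72 mm across, 24 mm high, loose. Origin: centre of its underside.
- jar: Bystander: amber glass jar with a black cap, 52 mm in diameter, 70 mm high, loose. Origin: centre of its underside.
- tape: Bystander: blue roll of masking tape lying flat, 80 mm outside, 58 mm inside, 24 mm high, loose. Origin: centre of its underside.
- offcut: Bystander: brown wooden offcut, 65 x 40 x 22 mm (along its x, y, z), loose. Origin: centre of its underside.
There are look-alikes about, which are no part of the job. Leave any pink look-alike of the tier_medium alone. What is shaped like the lid but purple is not meant.

How it is judged (in metres and radians):
On the way, in this order (a step that is already met when the one before it is completed fails the run):
1. large tier seated in the stand and let go (horizontal distance between tier_large and stand below 0.005 m and z of tier_large in the frame of stand between 0.009 and 0.015 m and angle between tier_large's own z axis and vertical below 0.07 rad and linear speed of tier_large below 0.02 m/s and contact force between the fingers and tier_large below 0.2 N), for 0.2 s.
2. medium tier seated on the large one and let go (horizontal distance between tier_medium and tier_large below 0.005 m and z of tier_medium in the frame of tier_large between 0.049 and 0.055 m and angle between tier_medium's own z axis and vertical below 0.07 rad and linear speed of tier_medium below 0.02 m/s and contact force between the fingers and tier_medium below 0.2 N), for 0.2 s.
3. small tier seated on the medium one and let go (horizontal distance between tier_small and tier_medium below 0.005 m and z of tier_small in the frame of tier_medium between 0.041 and 0.047 m and angle between tier_small's own z axis and vertical below 0.07 rad and linear speed of tier_small below 0.02 m/s and contact force between the fingers and tier_small below 0.2 N), for 0.2 s.
4. lid seated on the small tier and let go (horizontal distance between lid and tier_small below 0.005 m and z of lid in the frame of tier_small between 0.035 and 0.041 m and angle between lid's own z axis and vertical below 0.07 rad and linear speed of lid below 0.02 m/s and contact force between the fingers and lid below 0.2 N), for 0.2 s.
At the end, for the whole second after the job is handed in: Large tier in the stand, medium on large, small on medium, lid on small: each within 5 mm of the axis of the piece below, its height within 3 mm of fully seated, tilted less than 4 degrees, at rest and released (all of step 1 and all of step 2 and all of step 3 and all of step 4); the robot touches nothing.
It fails at once if the dish is shifted more than 25 mm (distance of dish from where it was at the start of the episode above 0.025 m).
It fails at once if the jar is shifted more than 25 mm (distance of jar from where it was at the start of the episode above 0.025 m).
It fails at once if the tape is shifted more than 25 mm (distance of tape from where it was at the start of the episode above 0.025 m).
It fails at once if the offcut is shifted more than 25 mm (distance of offcut from where it was at the start of the episode above 0.025 m).
It also fails if it takes over 112 s, if anything falls off the work surface, if the arm or the gripper's body presses on something with over 40 N, if the wrist force passes 120 N, or if a joint passes its speed limit or range.

## Robot

A 7-joint arm with a two-finger parallel gripper is mounted at the origin on the work surface. World frame = base frame: x ahead of the robot, y to its left, z up, the work surface at z = 0. Lengths are in mm, angles in rad, forces in N, time in s.
With the tool pointing down it reaches from about 400 to 875 mm from the base axis. Payload 4.4 kg.
Tool frame: the origin (TCP) lies midway between the tips of the shut fingers; the grasp point (between the pads) lies ctrl.tcp_to_grasp behind it (ctrl.tcp_to_grasp is the distance from the TCP to the grasp point, in mm); z points along the fingers, y is the line along which they close (so a half turn about z gives the same grasp; the last joint's range is limited). The gripper opens to 85 mm and grips with 20 to 120 N. Pads are 22 mm wide; open, the fingers measure 114 mm over their backs; the gripper's body (76 mm by 85 mm) begins 54 mm behind the grasp point. The pads swing forward as they close: fully open they stand 13 mm farther back than shut.
Start: joints at [-0.066, 0.628, 0.038, 1.517, -0.027, 0.996, -0.02], TCP at [650.014, 0.027, 231.313] pointing down, gripper open.
Joint ranges: [-3.06, 3.06], [-0.37, 2.12], [-1.25, 1.32], [0.18, 2.47], [-1.1, 4.24], [0.23, 1.98], [-2.94, 2.94]. Speed limits (rad/s): [2.57, 2.57, 3.14, 3.14, 3.14, 3.14, 3.14].

## Interface

Orientations are given as [roll, pitch, yaw] about the fixed x, y, z axes, in that order (R = Rz(yaw) Ry(pitch) Rx(roll)).
In Python, from cell import ctrl, get_image, get_calibration, workorder, boxes_of, place_of gives the robot as it stands.
- The arm moves only by the tool play_rows, never from a script. Its argument "series" is a list that holds one entry, the list of rows, each a list of 7 numbers: the shift along the world's x, y, z in cm, then the turn, a rotation vector about the world's x, y, z in degrees, then the closure, from 0 (fully open) to 1 (shut). A call has 1 to 20 rows; each row shifts and turns the commanded pose from where the row before left it; what a row does not reach is not made up. A row lasts 1/8 s, in which the tool goes at most 62.5 mm and 10.7 degrees, less where a joint would pass 70% of its speed; a pose out of reach is approached as far as the arm can. A call with a gripper value outside its range is refused whole. The fingers move at their own pace and stop on an object; the grip force is fixed at half the most. Time passes only in rows, so rows that do not move let the fingers close. It gives the time, the measured TCP pose, the force, the opening and the grip force at its end, in the units of the state.
- ctrl.read_state(): the state, without advancing time (a new reading comes with each control period).
- get_image(name): name is "scene" or "side" or "wrist"; returns (picture, depth): 400x640x3 uint8, red, green, blue; 400x640 float32, mm along the optical axis (not along the pixel's ray), 0 where there is no reading.
- get_calibration(name): a dict with "K" (3x3 intrinsics, pixels), "R" (3x3) and "t" (3): a world point X has camera coordinates R X + t; the wrist camera has in their place "mount" (4x4, takes a point from camera to tool coordinates, whose origin is the TCP and whose axes are the flange's). Camera axes: x right, y down, z forward; pixel columns grow to the right and rows downward; lengths in mm; the calibration is good to about 2 mm. The wrist camera is an equidistant fisheye: a pixel r from the principal point sees the ray r / f radians off the axis. A picture is of the moment at which its call begins: read the wrist's pose just before it. get_calibration takes no time and is no camera call.
- workorder.finish_job(): hands the job in; it is judged then, once.
Trained networks look in the newest picture that a camera, given by its name, has taken for a name from the list of things; names that differ only in an ending like _2 or _b are one class to them, and where a whole thing is asked for, a point or a joint stands for the part that bears it (a point fixed in the world has none). Each returns a list of dicts, best first, with "p" (0 to 1); they miss things now and then, are a little off and sometimes report something else, mostly with a low value. They report only what shows in the picture. A call takes as long as a camera call. They do not tell look-alikes from the thing itself.
- boxes_of(target, camera): "pixel" ([column, row] in pixels, amid what is visible of it).
- place_of(target, camera): "pixel" ([column, row] in pixels: a listed point, or the origin of a listed thing).
The state is a dict: "clock": time; "qpos": joint angles; "qd": joint speeds; "tau": joint torques, N m; "eef_pos": TCP position; "tool_rot": TCP orientation; "force": force on the tool from outside, world axes, zero at the start; "torque": the same for the moment, N m; "width": finger opening in mm; "gripper_force": force on a finger pad.
Only numpy, scipy, OpenCV 4.12 (cv2) and the standard library are available. Lean on these libraries where they do the work, as an engineer would, in place of code of your own. Each camera call takes 0.05 s, during which the arm holds its last target. There are 200 camera calls.

## Working session

There is one attempt and no reset: what is moved stays moved. The work goes in short steps, Python scripts to look and compute and a tool call to move; the robot and the scene stay as the last step left them, time stands still between calls to the robot, and variables do not carry over. Pictures are saved under pics/ and viewed, at most 14 in all, crops included, and the job is handed in when it is done.

Besides the shell and the picture viewer there is one more tool, called after ">>>" as name([rows], argument=value, ...), one row to a line, values as JSON. play_rows: Moves the arm, as the interface text tells. Its arguments: {"type":"object","properties":{"series":{"type":"array"}},"required":["series"]}

```bash
mkdir -p pics; ls
cat > h.py <<'E'
import numpy as np, cv2
from cell import ctrl,get_image,get_calibration,workorder,boxes_of,place_of
def save(n,im): cv2.imwrite('pics/'+n,cv2.cvtColor(im,cv2.COLOR_RGB2BGR))
def cloud(cam,d):
    c=get_calibration(cam);K=c['K'];v,u=np.mgrid[:400,:640]
    p=np.stack([(u-K[0][2])/K[0][0]*d,(v-K[1][2])/K[1][1]*d,d],-1)
    return (p-np.array(c['t']))@np.array(c['R'])
E
python3 - <<'E'
from h import *
print(ctrl.tcp_to_grasp, ctrl.read_state())
for c in ['scene','side']:
    im,d=get_image(c); save(c+'0.png',im); np.savez(c+'0.npz',im=im,d=d,p=cloud(c,d))
    cal=get_calibration(c); print(c,cal)
    for n in ['tier_large','tier_medium','tier_small','lid','stand','dish','jar','tape','offcut']:
        print(n,[(np.round(b['pixel']).tolist(),round(b['p'],2)) for b in boxes_of(n,c)])
E
```

```text
pics
18.700000000000003 {'clock': 0.0, 'qpos': array([-0.06580118,  0.62933548,  0.03841363,  1.51836519, -0.02703738,
        0.99628646, -0.0200114 ]), 'qd': array([ 0.00081872, -0.0025843 ,  0.00058974,  0.00139041, -0.00124468,
       -0.00123409,  0.0001403 ]), 'tau': array([-1.11932164e-03, -5.63405585e+01,  1.22606792e+00, -1.93450052e+01,
        1.09587883e-02,  1.05136272e-02, -8.84369996e-06]), 'eef_pos': array([6.49380862e+02, 5.75012887e-02, 2.30396353e+02]), 'tool_rot': array([-3.13971460e+00, -2.38295492e-05,  1.57078872e+00]), 'force': array([ 0.12306587,  0.28824944, -0.62315293]), 'torque': array([ 0.00702305,  0.04097732, -0.01594578]), 'gripper_force': 0.0, 'width': 85.67965922514013}
scene {'K': array([[460.65043651,   0.        , 318.30268056],
       [  0.        , 460.65043651, 205.54674635],
       [  0.        ,   0.        ,   1.        ]]), 'R': array([[-0.78974615,  0.61338971,  0.00735413],
       [ 0.46433567,  0.60558569, -0.64626493],
       [-0.40086581, -0.50697046, -0.76307769]]), 't': array([ 442.03071473, -211.45444558, 1434.57985086])}
tier_larg
[... 359 characters left out ...]
,   0.        , 322.65056327],
       [  0.        , 388.0090208 , 199.25354878],
       [  0.        ,   0.        ,   1.        ]]), 'R': array([[-0.99926003, -0.03769481,  0.00764803],
       [-0.02710191,  0.54895009, -0.83541563],
       [ 0.02729245, -0.83500473, -0.54956549]]), 't': array([562.53818797,  33.45795389, 991.92243209])}
tier_large [([304.0, 157.0], 0.61)]
tier_medium [([362.0, 134.0], 0.57), ([336.0, 134.0], 0.5)]
tier_small [([374.0, 258.0], 0.85), ([346.0, 322.0], 0.35)]
lid [([256.0, 256.0], 0.7), ([295.0, 263.0], 0.62)]
stand [([361.0, 219.0], 0.7)]
dish [([347.0, 320.0], 0.95)]
jar [([350.0, 178.0], 0.63)]
tape [([366.0, 158.0], 0.55)]
offcut [([285.0, 205.0], 0.73)]
```

View pics/scene0.png

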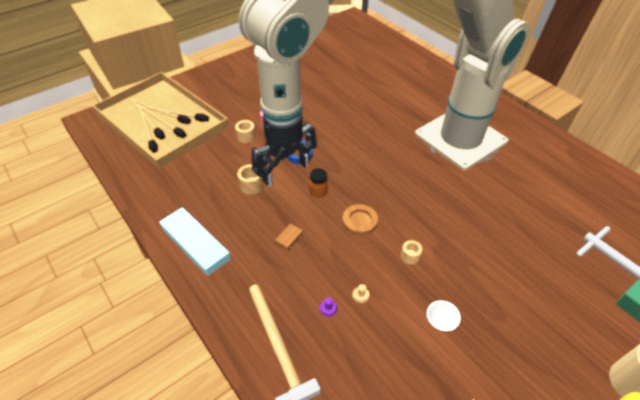

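View pics/side0.png

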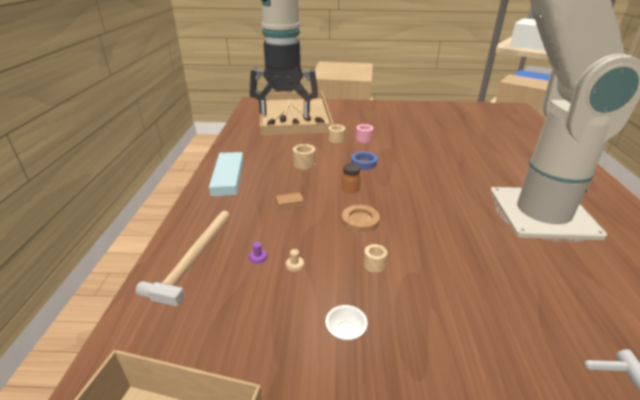

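Scene picture: large tier at (250,180), stand (360,219), small tier (411,252), dish (444,315), jar (318,183), offcut (289,237). Candidates: for tier_medium, pale at scene (244,131) / side (336,134) or pink at side (364,132); the pale one fits. For the lid, pale at scene (361,294) / side (295,262) or purple at scene (328,307) / side (257,254); the pale one fits. I'll confirm both in one crop and measure positions.

Run:
```python
from h import *
from scipy.optimize import least_squares
S=np.load('side0.npz');im=S['im']
a=cv2.resize(im[110:160,310:390],(640,400),interpolation=3)[:280];b=cv2.resize(im[235:275,235:315],(640,320),interpolation=3)[:280]
save('crop.png',np.vstack([a,b]))
T={'tier_large':(33,60,(250,180),(304,157)),'tier_medium':(28,52,(244,131),(336,134)),'tier_small':(23,46,(411,252),(374,258)),
'lid':(20,16,(361,294),(295,263)),'stand':(46,20,(360,219),(361,217)),'jar':(26,70,(318,183),(351,178)),'dish':(36,24,(444,315),(347,322)),'tape':(40,24,(298,155),(365,159)),'offcut':(30,22,(289,237),(289,199)),'pink':(28,52,(265,117),(364,132))}
for c,k in (('scene',2),('side',3)):
    S=np.load(c+'0.npz');P=S['p'];d=S['d']
    for n,t in T.items():
        r,h=t[:2];u,v=t[k]; w=40
        q=P[max(0,v-w):v+w,max(0,u-w):u+w].reshape(-1,3)
        dd=d[max(0,v-w):v+w,max(0,u-w):u+w].reshape(-1); q=q[dd>0]
        ctr=np.median(P[v-3:v+4,u-3:u+4].reshape(-1,3),0)
        q=q[(abs(q[:,2]-h)<5)&(np.hypot(*(q[:,:2]-ctr[:2]).T)<r*2.2)]
        if len(q)<5: print(c,n,ctr.round(),len(q));continue
        # extent centre
        f=least_squares(lambda x:np.maximum(np.hypot(q[:,0]-x[0],q[:,1]-x[1])-r,0)*3+0.0*x[0] if n in('lid','offcut') else np.minimum(np.hypot(q[:,0]-x[0],q[:,1]-x[1])-r+4,4),q[:,:2].mean(0),loss='soft_l1')
        print(c,n,'ctr',ctr.round(),'mean',q.mean(0).round(1),'mid',((q.min(0)+q.max(0))/2).round(1)[:2],'fit',f.x.round(1),len(q))
```

```text
scene tier_large ctr [ 641. -192.   56.] mean [ 639.6 -214.    59.8] mid [ 636.3 -214.6] fit [ 627.3 -213.1] 147
scene tier_medium ctr [ 542. -382.   45.] mean [ 532.2 -396.8   51.6] mid [ 532.2 -396.5] fit [ 532.8 -396.7] 127
scene tier_small ctr [442. 223.  23.] mean [448.9 224.3  45.9] mid [447.8 223.8] fit [448.6 223.9] 161
scene lid ctr [620. 236.  26.] mean [617.9 234.3  16.1] mid [613.9 230.5] fit [614.1 230.4] 144
scene stand ctr [467.  59.   8.] mean [471.4  63.3  20.2] mid [469.7  61.5] fit [471.1  62.5] 518
scene jar ctr [504. -74.  57.] mean [491.4 -89.3  70.4] mid [490.1 -89.7] fit [490. -91.] 185
scene dish ctr [497. 381.   7.] mean [503.5 382.4  23.3] mid [508.2 384.1] fit [509.8 384.6] 248
scene tape ctr [ 473. -217.   24.] mean [ 452.  -225.6   23.5] mid [ 448.4 -233.7] fit [ 249.  -688.2] 64
scene offcut ctr [654.   1.  23.] mean [652.3  -2.9  22.2] mid [651.1  -3.9] fit [652.1  -3.7] 355
scene pink [683.  -6. 406.] 0
side tier_large ctr [ 625. -183.   48.] mean [ 628.3 -212.7   57.7] mid [ 628.3 -212.6] fit [ 627.9 -212.2] 108
side tier_medium ctr [ 533. -372.   39
[... 167 characters left out ...]
4.7] 178
side lid ctr [611. 238.  18.] mean [612.8 236.6  14.4] mid [613.3 233.2] fit [613.4 231.1] 144
side stand ctr [466.  52.   6.] mean [469.4  64.7  18.3] mid [468.8  61.6] fit [469.8  63.1] 452
side jar ctr [490. -69.  47.] mean [490.2 -87.2  68.2] mid [490.5 -90.4] fit [490.6 -90. ] 130
side dish ctr [506. 372.   5.] mean [507.6 381.3  21.9] mid [508.2 384.1] fit [508.5 385.1] 326
side tape ctr [ 440. -267.    5.] mean [ 446.  -237.3   22. ] mid [ 446.  -239.5] fit [ 445.7 -237.6] 148
side offcut ctr [650.   1.  20.] mean [650.5  -1.7  20.3] mid [650.4  -3.1] fit [650.5  -2.6] 233
side pink ctr [ 439. -383.   40.] mean [ 437.3 -404.    49.6] mid [ 438.1 -405.8] fit [ 437.2 -404.8] 60
```

View pics/crop.png

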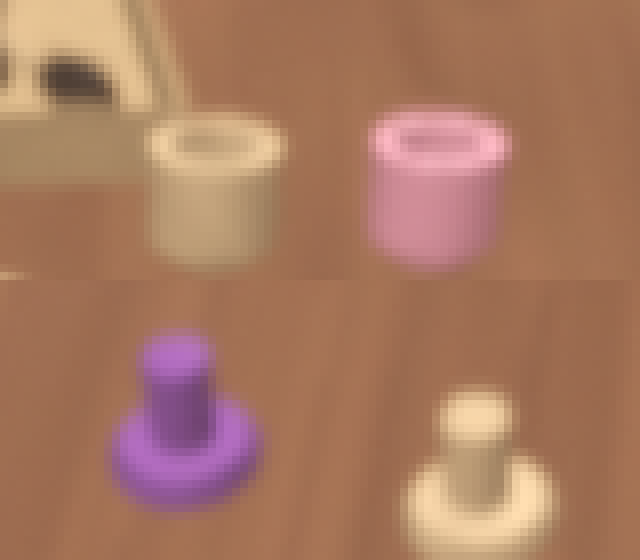

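The crop confirms it: pale medium (left) against pink (right), and pale lid (right) against purple (left). Next I'll check finger clearance around the medium tier and the lid.

Run:
```python
from h import *
for c in('scene','side'):
    P=np.load(c+'0.npz')['p'].reshape(-1,3)
    for n,x,y in(('large',627.6,-212.6),('med',532.7,-396.4),('small',448,224.3),('lid',613.7,231),('stand',470.5,62.8)):
        dx,dy=P[:,0]-x,P[:,1]-y;r=np.hypot(dx,dy);m=(r<140)&(r>50)&(P[:,2]>8)&(P[:,2]<130)
        an=(np.degrees(np.arctan2(dy,dx))//20*20)
        print(c,n,[(int(a),int(r[m&(an==a)].min()),int(P[m&(an==a),2].max())) for a in np.unique(an[m])])
```

```text
scene large []
scene med [(-180, 67, 55), (-160, 84, 53), (-100, 84, 40), (-80, 80, 40), (-60, 90, 38), (-40, 112, 38)]
scene small [(-100, 118, 24), (-80, 118, 24), (60, 135, 26)]
scene lid [(-40, 66, 18), (-20, 64, 48)]
scene stand [(-100, 127, 73), (-80, 128, 72)]
side large []
side med [(-180, 67, 52), (-160, 88, 49), (-100, 86, 34), (-80, 83, 35), (-60, 86, 34), (-40, 107, 34), (100, 139, 20), (120, 135, 19), (160, 68, 52)]
side small [(-100, 116, 20), (-80, 117, 20), (60, 135, 24)]
side lid [(-40, 66, 15), (-20, 63, 44)]
side stand [(-100, 125, 70), (-80, 128, 69)]
```

>>> play_rows([
  [[-0.4, -3.55, 0, 0, 0, 0, 0], [-0.4, -3.55, 0, 0, 0, 0, 0], [-0.4, -3.55, -1, 0, 0, 0, 0], [-0.4, -3.55, -2, 0, 0, 0, 0], [-0.4, -3.55, -3, 0, 0, 0, 0], [-0.4, -3.55, -3, 0, 0, 0, 0], [0, 0, -2.5, 0, 0, 0, 0], [0, 0, 0, 0, 0, 0, 0], [0, 0, 0, 0, 0, 0, 0]],
])

```text
clock: 2.12
eef_pos: [627.0, -212.3, 117.3]
tool_rot: [3.14, -0.0, 1.572]
force: [0.1, 0.2, 0.8]
width: 85.4
gripper_force: 0.0
```

>>> play_rows([
  [[0.05, 0, -2.5, 0, 0, 0, 0], [0, 0, -2.5, 0, 0, 0, 0], [0, 0, -2.5, 0, 0, 0, 0], [0, 0, -1.6, 0, 0, 0, 0], [0, 0, -1, 0, 0, 0, 0], [0, 0, 0, 0, 0, 0, 0], [0, 0, 0, 0, 0, 0, 0.3], [0, 0, 0, 0, 0, 0, 0.5], [0, 0, 0, 0, 0, 0, 0.6], [0, 0, 0, 0, 0, 0, 0.6], [0, 0, 0, 0, 0, 0, 0.6], [0, 0, 0, 0, 0, 0, 0.6]],
])

```text
clock: 3.62
eef_pos: [627.6, -213.4, 16.9]
tool_rot: [3.139, 0.001, 1.571]
force: [0.4, 0.7, 6.3]
width: 65.9
gripper_force: 67.1
```

>>> play_rows([
  [[0, 0, 1, 0, 0, 0, 0.6], [0, 0, 2, 0, 0, 0, 0.6], [0, 0, 3, 0, 0, 0, 0.6], [0, 0, 4, 0, 0, 0, 0.6], [-0.57, 0.95, 0, 0, 0, 0, 0.6], [-1.5, 2.6, 0, 0, 0, 0, 0.6], [-1.7, 3, 0, 0, 0, 0, 0.6], [-1.7, 3, 0, 0, 0, 0, 0.6], [-1.7, 3, 0, 0, 0, 0, 0.6], [-1.7, 3, 0, 0, 0, 0, 0.6], [-1.7, 3, 0, 0, 0, 0, 0.6], [-1.7, 3, 0, 0, 0, 0, 0.6], [-1.7, 3, 0, 0, 0, 0, 0.6], [-1.2, 2, 0, 0, 0, 0, 0.6], [-0.53, 1, 0, 0, 0, 0, 0.6], [0, 0, -2, 0, 0, 0, 0.6], [0, 0, -2, 0, 0, 0, 0.6], [0, 0, -1, 0, 0, 0, 0.6], [0, 0, 0, 0, 0, 0, 0.6]],
])

```text
clock: 6.0
eef_pos: [469.2, 62.1, 64.9]
tool_rot: [-3.14, 0.0, 1.57]
force: [0.2, 0.1, -1.4]
width: 65.6
gripper_force: 67.0
```

```bash
cat >> h.py <<'E'
from scipy.optimize import least_squares
def rim(cam,x,y,z,r,tol=5):
    im,d=get_image(cam);P=cloud(cam,d)[d>0]
    q=P[(abs(P[:,2]-z)<tol)&(np.hypot(P[:,0]-x,P[:,1]-y)<r+12)]
    f=least_squares(lambda a:np.clip(np.hypot(q[:,0]-a[0],q[:,1]-a[1])-r+4,-12,5),[x,y],loss='soft_l1')
    print(cam,'n',len(q),'fit',f.x.round(1),'mean',q.mean(0).round(1)); return im
E
python3 - <<'E'
from h import *
s=ctrl.read_state();print(s['eef_pos'],s['clock'])
for c in('scene','side'):
    im=rim(c,470.5,62.8,60+s['eef_pos'][2]-16.5,33); save('h1'+c+'.png',im)
E
```

```text
[469.20721896  62.08698306  64.86772661] 6.0
scene n 163 fit [471.2  60.9] mean [466.9  74.6 108. ]
side n 233 fit [470.1  62.5] mean [469.3  64.3 106.6]
```

>>> play_rows([
  [[0.08, 0.04, -1, 0, 0, 0, 0.6], [0, 0, -1, 0, 0, 0, 0.6], [0, 0, -0.8, 0, 0, 0, 0.6], [0, 0, -0.4, 0, 0, 0, 0.6], [0, 0, -0.2, 0, 0, 0, 0.6], [0, 0, 0, 0, 0, 0, 0.6], [0, 0, 0, 0, 0, 0, 0.6]],
])

```text
clock: 6.98
eef_pos: [470.5, 63.0, 31.5]
tool_rot: [3.141, -0.0, 1.571]
force: [-0.4, -0.4, -1.8]
width: 65.8
gripper_force: 67.0
```

>>> play_rows([
  [[0, 0, -0.1, 0, 0, 0, 0.6], [0, 0, -0.1, 0, 0, 0, 0.6], [0, 0, -0.05, 0, 0, 0, 0.6], [0, 0, 0, 0, 0, 0, 0.6], [0, 0, 0, 0, 0, 0, 0.6]],
])

```text
clock: 7.6
eef_pos: [470.1, 63.0, 28.9]
tool_rot: [-3.141, -0.0, 1.571]
force: [-0.7, -0.2, 1.2]
width: 65.7
gripper_force: 67.2
```

>>> play_rows([
  [[0, 0, 0, 0, 0, 0, 0.4], [0, 0, 0, 0, 0, 0, 0.2], [0, 0, 0, 0, 0, 0, 0], [0, 0, 0, 0, 0, 0, 0], [0, 0, 0, 0, 0, 0, 0], [0, 0, 0, 0, 0, 0, 0], [0, 0, 2, 0, 0, 0, 0], [0, 0, 3, 0, 0, 0, 0], [0, 0, 4, 0, 0, 0, 0], [0, 0, 4, 0, 0, 0, 0], [0, 0, 0, 0, 0, 0, 0], [0.6, -4, 0, 0, 0, 10, 0], [0.6, -4, 0, 0, 0, 10, 0], [0.6, -4, 0, 0, 0, 10, 0], [0.6, -4, 0, 0, 0, 10, 0], [0.6, -4, 0, 0, 0, 5, 0], [0.6, -4, 0, 0, 0, 0, 0], [0.6, -4, 0, 0, 0, 0, 0], [0, 0, 0, 0, 0, 0, 0], [0, 0, 0, 0, 0, 0, 0]],
])

```text
clock: 10.1
eef_pos: [511.6, -216.0, 157.8]
tool_rot: [-3.142, -0.003, 2.357]
force: [-0.6, 0.6, 0.6]
width: 85.5
gripper_force: 0.0
```

Run:
```python
from h import *
s=ctrl.read_state();print(s['eef_pos'],s['tool_rot'],s['qpos'])
for c in('scene','side'): rim(c,470.5,62.8,72,33)
```

```text
[ 511.6007632  -216.00163573  157.76958801] [-3.14154432e+00 -2.52272735e-03  2.35650238e+00] [ 0.46756629  0.59359895 -0.17887098  1.85362513  0.15162621  0.70978828
  0.98889631]
scene n 241 fit [472.1  62.4] mean [472.4  62.6  71.7]
side n 197 fit [470.9  63.1] mean [470.9  64.5  70.1]
```

>>> play_rows([
  [[0.4, -3.5, 0, 0, 0, 0, 0], [0.4, -3.5, 0, 0, 0, 0, 0], [0.4, -3.5, 0, 0, 0, 0, 0], [0.4, -3.5, 0, 0, 0, 0, 0], [0.5, -4, 0, 0, 0, 0, 0], [0, 0, 0, 0, 0, 0, 0], [0, 0, -3, 0, 0, 0, 0], [0, 0, -3, 0, 0, 0, 0], [0, 0, 0, 0, 0, 0, 0], [0, 0, 0, 0, 0, 0, 0]],
])

```text
clock: 11.45
eef_pos: [534.4, -396.1, 99.9]
tool_rot: [3.141, 0.001, 2.358]
force: [-0.1, 0.1, 0.6]
width: 85.6
gripper_force: 0.0
```

>>> play_rows([
  [[-0.1, 0, -2.5, 0, 0, 0, 0], [0, 0, -2.5, 0, 0, 0, 0], [0, 0, -2, 0, 0, 0, 0], [0, 0, -1.1, 0, 0, 0, 0], [0, 0, -0.6, 0, 0, 0, 0], [0, 0, 0, 0, 0, 0, 0], [0, 0, 0, 0, 0, 0, 0.3], [0, 0, 0, 0, 0, 0, 0.5], [0, 0, 0, 0, 0, 0, 0.7], [0, 0, 0, 0, 0, 0, 0.7], [0, 0, 0, 0, 0, 0, 0.7], [0, 0, 0, 0, 0, 0, 0.7], [0, 0, 0, 0, 0, 0, 0.7]],
])

```text
clock: 13.08
eef_pos: [533.1, -397.7, 12.9]
tool_rot: [3.141, 0.002, 2.356]
force: [-0.5, -0.6, 6.3]
width: 54.8
gripper_force: 63.7
```

>>> play_rows([
  [[0, 0, 1, 0, 0, 0, 0.7], [0, 0, 2, 0, 0, 0, 0.7], [0, 0, 3, 0, 0, 0, 0.7], [0, 0, 3, 0, 0, 0, 0.7], [0, 0, 2.5, 0, 0, 0, 0.7], [-0.2, 2, 0, 0, 0, 0, 0.7], [-0.5, 3.5, 0, 0, 0, 0, 0.7], [-0.5, 3.5, 0, 0, 0, 0, 0.7], [-0.5, 3.5, 0, 0, 0, 0, 0.7], [-0.5, 3.5, 0, 0, 0, 0, 0.7], [-0.5, 3.5, 0, 0, 0, 0, 0.7], [-0.5, 3.5, 0, 0, 0, 0, 0.7], [-0.5, 3.5, 0, 0, 0, 0, 0.7], [-0.5, 3.5, 0, 0, 0, 0, 0.7], [-0.5, 3.5, 0, 0, 0, 0, 0.7], [-0.5, 3.5, 0, 0, 0, 0, 0.7], [-0.5, 3.5, 0, 0, 0, 0, 0.7], [-0.5, 3.5, 0, 0, 0, 0, 0.7], [0, 0, 0, 0, 0, 0, 0.7], [0, 0, 0, 0, 0, 0, 0.7]],
])

```text
clock: 15.58
eef_pos: [470.7, 42.5, 127.5]
tool_rot: [3.141, 0.001, 2.356]
force: [-0.7, 0.6, -1.7]
width: 54.3
gripper_force: 63.4
```

Run:
```python
from h import *
s=ctrl.read_state();e=s['eef_pos'];print(e)
for c in('scene','side'): im=rim(c,e[0],e[1],e[2]-13+52,28)
```

```text
[470.65984668  42.54037551 127.54857151]
scene n 111 fit [473.   44.8] mean [474.3  44.3 166.6]
side n 153 fit [472.5  44.7] mean [463.6  44.8 165.2]
```

```bash
cat >> h.py <<'E'
def body(cam,x,y,z0,z1,r):
    im,d=get_image(cam);P=cloud(cam,d)[d>0]
    q=P[(P[:,2]>z0)&(P[:,2]<z1)&(np.hypot(P[:,0]-x,P[:,1]-y)<r+9)]
    f=least_squares(lambda a:np.hypot(q[:,0]-a[0],q[:,1]-a[1])-r,[x,y],loss='soft_l1')
    print(cam,'body n',len(q),f.x.round(1),'res',np.abs(f.fun).mean().round(2)); return im
E
python3 - <<'E'
from h import *
print(ctrl.read_state()['eef_pos'])
ims=[]
for c in('scene','side'):
    im=body(c,471.5,43.5,122,136,28)
    body(c,471.5,62.8,25,50,33)
    cal=get_calibration(c);q=cal['K']@(cal['R']@np.array([471,50,130])+cal['t']);u,v=(q[:2]/q[2]).astype(int)
    ims.append(cv2.resize(im[v-50:v+50,u-50:u+50],(400,400),interpolation=2))
save('h2.png',np.hstack(ims))
E
```

```text
[470.61509993  41.71905435 127.22184708]
scene body n 48 [470.9  41.6] res 1.23
scene body n 269 [471.9  61.8] res 4.69
side body n 108 [472.4  41.7] res 1.5
side body n 278 [470.4  60.5] res 1.94
```

View pics/h2.png

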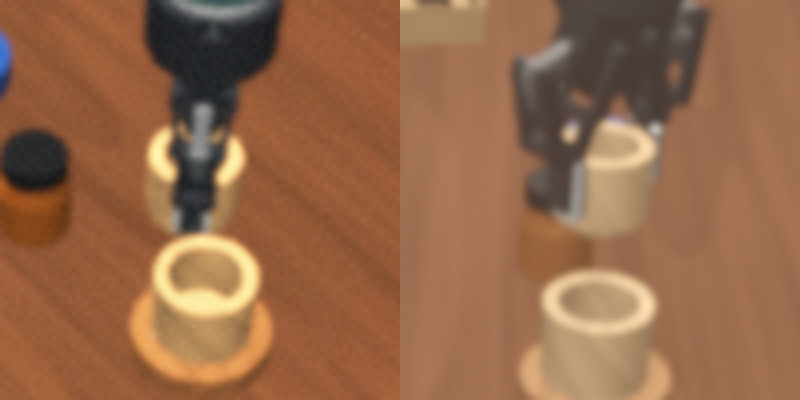

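The picture shows the medium tier held upright and centred, above and behind the seated large tier (scene half, large mouth at about (207,270)).

>>> play_rows([
  [[0.02, 1.0, 0, 0, 0, 0, 0.7], [0.02, 1.07, 0, 0, 0, 0, 0.7], [0, 0, -1, 0, 0, 0, 0.7], [0, 0, -1.5, 0, 0, 0, 0.7], [0, 0, -1.2, 0, 0, 0, 0.7], [0, 0, -0.6, 0, 0, 0, 0.7], [0, 0, -0.3, 0, 0, 0, 0.7], [0, 0, -0.1, 0, 0, 0, 0.7], [0, 0, 0, 0, 0, 0, 0.7], [0, 0, 0, 0, 0, 0, 0.7]],
])

```text
clock: 17.12
eef_pos: [470.8, 63.5, 80.1]
tool_rot: [3.141, 0.0, 2.356]
force: [-0.9, -0.2, -0.8]
width: 54.4
gripper_force: 63.4
```

>>> play_rows([
  [[0, 0, -0.1, 0, 0, 0, 0.7], [0, 0, -0.1, 0, 0, 0, 0.7], [0, 0, -0.1, 0, 0, 0, 0.7], [0, 0, 0, 0, 0, 0, 0.7], [0, 0, 0, 0, 0, 0, 0.7]],
])

```text
clock: 17.75
eef_pos: [470.6, 62.7, 77.2]
tool_rot: [-3.141, 0.001, 2.355]
force: [-1.3, -2.7, 6.0]
width: 54.7
gripper_force: 64.3
```

>>> play_rows([
  [[0, 0, 0, 0, 0, 0, 0.5], [0, 0, 0, 0, 0, 0, 0.2], [0, 0, 0, 0, 0, 0, 0], [0, 0, 0, 0, 0, 0, 0], [0, 0, 0, 0, 0, 0, 0], [0, 0, 0, 0, 0, 0, 0], [0, 0, 2, 0, 0, 0, 0], [0, 0, 3, 0, 0, 0, 0], [0, 0, 3, 0, 0, 0, 0], [0, 0, 2, 0, 0, 0, 0], [-0.5, 3.2, 0, 0, 0, 0, 0], [-0.5, 3.2, 0, 0, 0, 0, 0], [-0.5, 3.2, 0, 0, 0, 0, 0], [-0.4, 3.2, 0, 0, 0, 0, 0], [-0.4, 3.3, 0, 0, 0, 0, 0], [0, 0, -3, 0, 0, 0, 0], [0, 0, -3, 0, 0, 0, 0], [0, 0, -2, 0, 0, 0, 0], [0, 0, 0, 0, 0, 0, 0], [0, 0, 0, 0, 0, 0, 0]],
])

```text
clock: 20.25
eef_pos: [448.1, 224.9, 97.4]
tool_rot: [3.141, 0.0, 2.356]
force: [-0.6, 0.2, -0.3]
width: 85.4
gripper_force: 0.0
```

Run:
```python
from h import *
print(ctrl.read_state()['eef_pos'])
for c in('scene','side'): rim(c,470.5,62.8,116,28);body(c,470.5,62.8,76,110,28)
```

```text
[448.10974041 224.85085648  97.40534366]
scene n 205 fit [472.5  63.6] mean [472.8  63.  115.8]
scene body n 320 [471.8  62.9] res 3.92
side n 93 fit [471.1  64.3] mean [483.6  64.9 114. ]
side body n 115 [467.9  69.5] res 2.09
```

>>> play_rows([
  [[0, 0, -2.5, 0, 0, 0, 0], [0, 0, -2.5, 0, 0, 0, 0], [0, 0, -2, 0, 0, 0, 0], [0, 0, -1.1, 0, 0, 0, 0], [0, 0, -0.6, 0, 0, 0, 0], [0, 0, 0, 0, 0, 0, 0], [0, 0, 0, 0, 0, 0, 0.3], [0, 0, 0, 0, 0, 0, 0.5], [0, 0, 0, 0, 0, 0, 0.7], [0, 0, 0, 0, 0, 0, 0.8], [0, 0, 0, 0, 0, 0, 0.8], [0, 0, 0, 0, 0, 0, 0.8], [0, 0, 0, 0, 0, 0, 0.8]],
])

```text
clock: 22.08
eef_pos: [448.0, 224.7, 10.6]
tool_rot: [3.141, 0.0, 2.356]
force: [-0.8, 0.3, 6.1]
width: 44.2
gripper_force: 60.7
```

>>> play_rows([
  [[0, 0, 1, 0, 0, 0, 0.8], [0, 0, 2, 0, 0, 0, 0.8], [0, 0, 3, 0, 0, 0, 0.8], [0, 0, 3, 0, 0, 0, 0.8], [0, 0, 3, 0, 0, 0, 0.8], [0, 0, 2, 0, 0, 0, 0.8], [0, 0, 1, 0, 0, 0, 0.8], [0.4, -2.5, 0, 0, 0, 0, 0.8], [0.4, -3, 0, 0, 0, 0, 0.8], [0.4, -3, 0, 0, 0, 0, 0.8], [0.4, -3, 0, 0, 0, 0, 0.8], [0.4, -2.65, 0, 0, 0, 0, 0.8], [0.3, -2, 0, 0, 0, 0, 0.8], [0, 0, 0, 0, 0, 0, 0.8], [0, 0, 0, 0, 0, 0, 0.8]],
])

```text
clock: 23.95
eef_pos: [470.4, 64.1, 159.7]
tool_rot: [3.141, -0.001, 2.357]
force: [-0.8, 0.3, 0.0]
width: 44.5
gripper_force: 61.2
```

Run:
```python
from h import *
e=ctrl.read_state()['eef_pos'];print(e)
for c in('scene','side'): body(c,471.5,63.3,76,108,28);rim(c,471.5,63.2,e[2]+35.4,23);body(c,471.5,63.3,e[2]-1,e[2]+14,23)
```

```text
[470.3985964   64.13382287 159.6926313 ]
scene body n 303 [471.9  62.5] res 3.83
scene n 61 fit [473.1  67.4] mean [476.6  65.5 194.6]
scene body n 50 [471.1  65.1] res 1.7
side body n 352 [471.2  61.7] res 2.5
side n 140 fit [469.5  66.5] mean [463.2  66.4 193.9]
side body n 110 [472.2  64.7] res 2.35
```

>>> play_rows([
  [[0.05, -0.1, -1, 0, 0, 0, 0.8], [0, 0, -1.2, 0, 0, 0, 0.8], [0, 0, -1, 0, 0, 0, 0.8], [0, 0, -0.5, 0, 0, 0, 0.8], [0, 0, -0.2, 0, 0, 0, 0.8], [0, 0, 0, 0, 0, 0, 0.8], [0, 0, 0, 0, 0, 0, 0.8]],
])

```text
clock: 25.12
eef_pos: [471.4, 62.2, 121.1]
tool_rot: [3.141, 0.0, 2.356]
force: [0.2, -0.8, -0.7]
width: 44.5
gripper_force: 61.2
```

>>> play_rows([
  [[0, 0, -0.1, 0, 0, 0, 0.8], [0, 0, -0.05, 0, 0, 0, 0.8], [0, 0, 0, 0, 0, 0, 0.8], [0, 0, 0, 0, 0, 0, 0.8]],
])

```text
clock: 25.62
eef_pos: [471.2, 62.1, 119.3]
tool_rot: [3.142, -0.0, 2.356]
force: [0.8, 0.0, -0.1]
width: 44.6
gripper_force: 61.2
```

>>> play_rows([
  [[0, 0, -0.1, 0, 0, 0, 0.8], [0, 0, -0.05, 0, 0, 0, 0.8], [0, 0, 0, 0, 0, 0, 0.8], [0, 0, 0, 0, 0, 0, 0.8]],
])

```text
clock: 26.12
eef_pos: [471.4, 62.1, 118.6]
tool_rot: [3.141, 0.0, 2.356]
force: [-2.0, 0.1, 8.8]
width: 44.4
gripper_force: 62.1
```

>>> play_rows([
  [[0, 0, 0, 0, 0, 0, 0.5], [0, 0, 0, 0, 0, 0, 0.2], [0, 0, 0, 0, 0, 0, 0], [0, 0, 0, 0, 0, 0, 0], [0, 0, 0, 0, 0, 0, 0], [0, 0, 0, 0, 0, 0, 0], [0, 0, 2, 0, 0, 0, 0], [0, 0, 3, 0, 0, 0, 0], [0, 0, 3, 0, 0, 0, 0], [0, 0, 1, 0, 0, 0, 0], [2, 2.4, 0, 0, 0, 0, 0], [2, 2.4, 0, 0, 0, 0, 0], [2, 2.4, 0, 0, 0, 0, 0], [2, 2.4, 0, 0, 0, 0, 0], [2, 2.4, 0, 0, 0, 0, 0.4], [2, 2.4, 0, 0, 0, 0, 0.4], [2.25, 2.45, 0, 0, 0, 0, 0.4], [0, 0, -4, 0, 0, 0, 0.4], [0, 0, -4, 0, 0, 0, 0.4], [0, 0, 0, 0, 0, 0, 0.4]],
])

```text
clock: 28.62
eef_pos: [610.6, 229.3, 123.7]
tool_rot: [-3.133, -0.003, 2.356]
force: [0.0, -0.3, 0.0]
width: 51.1
gripper_force: 0.0
```

Run:
```python
from h import *
print(ctrl.read_state()['eef_pos'])
for c in('scene','side'): im=rim(c,470.5,62.8,154+(6 if c=='x' else 0),23);body(c,470.5,62.8,120,150,23);rim(c,613.7,231,42,9)
save('h3.png',cv2.resize(im[140:310,230:430],(800,600)[:1]+(680,)) [:600])
```

```text
[610.59499675 229.33675902 123.66097629]
scene n 23 fit [474.8  63.4] mean [487.3  51.4 154.2]
scene body n 25 [471.9  63.5] res 0.62
scene n 47 fit [615.7 231. ] mean [614.6 230.4  43.2]
side n 126 fit [472.5  65.5] mean [472.6  65.3 151.8]
side body n 291 [472.2  62.6] res 2.25
side n 52 fit [613.1 232.3] mean [613.2 232.4  41.5]
```

View pics/h3.png

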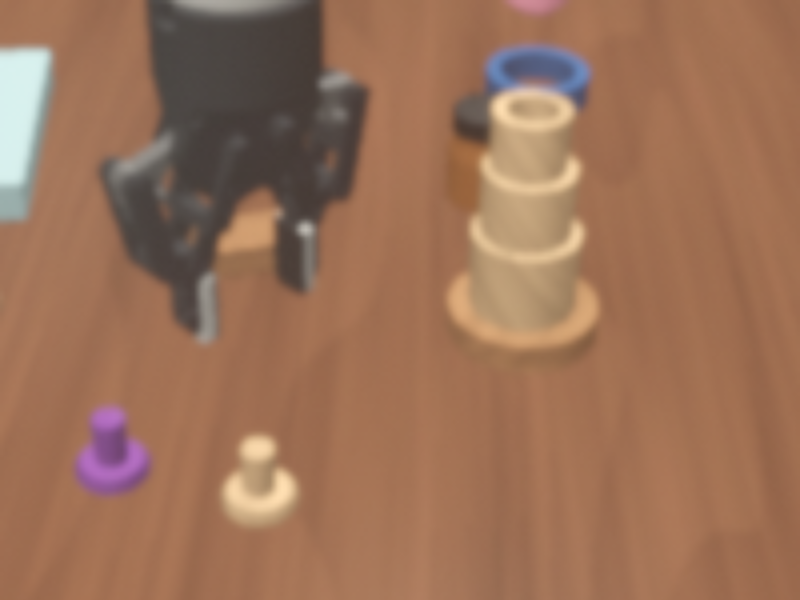

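The picture shows three tiers stacked upright and seated at (530,215), with the pale lid at (258,480) and the purple one at (110,450), and the gripper not yet down.

>>> play_rows([
  [[0.1, 0.05, -2, 0, 0, 0, 0.4], [0, 0, -2, 0, 0, 0, 0.4], [0, 0, 0, 0, 0, 0, 0.4], [0, 0, 0, 0, 0, 0, 0.4]],
])

```text
clock: 29.42
eef_pos: [614.6, 231.2, 87.4]
tool_rot: [-3.141, -0.0, 2.356]
force: [-0.3, -0.4, 0.2]
width: 51.4
gripper_force: 0.0
```

>>> play_rows([
  [[-0.05, 0, -2.5, 0, 0, 0, 0.4], [0, 0, -2.2, 0, 0, 0, 0.4], [0, 0, -1.2, 0, 0, 0, 0.4], [0, 0, -0.8, 0, 0, 0, 0.4], [0, 0, 0, 0, 0, 0, 0.4], [0, 0, 0, 0, 0, 0, 0.6], [0, 0, 0, 0, 0, 0, 0.8], [0, 0, 0, 0, 0, 0, 1], [0, 0, 0, 0, 0, 0, 1], [0, 0, 0, 0, 0, 0, 1], [0, 0, 0, 0, 0, 0, 1]],
])

```text
clock: 30.8
eef_pos: [614.9, 231.4, 21.7]
tool_rot: [3.14, 0.001, 2.356]
force: [0.1, -0.0, 5.6]
width: 16.0
gripper_force: 58.6
```

>>> play_rows([
  [[0, 0, 1, 0, 0, 0, 1], [0, 0, 2.5, 0, 0, 0, 1], [0, 0, 4, 0, 0, 0, 1], [0, 0, 4, 0, 0, 0, 1], [0, 0, 4, 0, 0, 0, 1], [0, 0, 2, 0, 0, 0, 1], [0, 0, 1, 0, 0, 0, 1], [-1.5, -1.8, 0, 0, 0, 0, 1], [-2, -2.4, 0, 0, 0, 0, 1], [-2, -2.4, 0, 0, 0, 0, 1], [-2, -2.4, 0, 0, 0, 0, 1], [-2, -2.4, 0, 0, 0, 0, 1], [-2, -2.4, 0, 0, 0, 0, 1], [-1.7, -1.9, 0, 0, 0, 0, 1], [-1.05, -1.15, 0, 0, 0, 0, 1], [0, 0, 0, 0, 0, 0, 1], [0, 0, 0, 0, 0, 0, 1]],
])

```text
clock: 32.92
eef_pos: [472.6, 63.6, 205.9]
tool_rot: [3.14, 0.0, 2.357]
force: [0.2, -0.5, 0.0]
width: 15.8
gripper_force: 58.6
```

Run:
```python
from h import *
e=ctrl.read_state()['eef_pos'];print(e)
ims=[]
for c in('scene','side'):
    im=body(c,472,63,118,150,23);rim(c,472,63,e[2]-5,20)
    cal=get_calibration(c);q=cal['K']@(cal['R']@np.array([472,63,160])+cal['t']);u,v=(q[:2]/q[2]).astype(int)
    ims.append(cv2.resize(im[v-50:v+50,u-50:u+50],(400,400),interpolation=2))
save('h4.png',np.hstack(ims))
```

```text
[472.58751262  63.56711288 205.85377065]
scene body n 248 [472.2  63. ] res 3.02
scene n 96 fit [474.2  65. ] mean [479.9  69.5 199.8]
side body n 306 [472.3  62.7] res 2.22
side n 92 fit [474.8  61.7] mean [473.   72.  199.1]
```

View pics/h4.png

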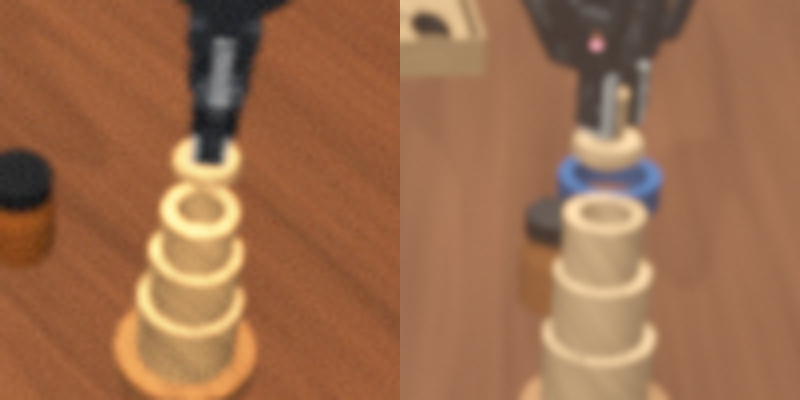

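The picture shows the lid held upright just above the small tier's mouth (scene half, disc (206,160) over mouth (200,210)).

>>> play_rows([
  [[-0.05, -0.05, -1, 0, 0, 0, 1], [0, 0, -1.2, 0, 0, 0, 1], [0, 0, -0.8, 0, 0, 0, 1], [0, 0, -0.4, 0, 0, 0, 1], [0, 0, -0.2, 0, 0, 0, 1], [0, 0, 0, 0, 0, 0, 1], [0, 0, 0, 0, 0, 0, 1]],
])

```text
clock: 34.0
eef_pos: [471.4, 62.2, 170.1]
tool_rot: [3.141, 0.0, 2.356]
force: [0.1, 0.2, -0.2]
width: 15.8
gripper_force: 58.6
```

>>> play_rows([
  [[0, 0, -0.1, 0, 0, 0, 1], [0, 0, -0.05, 0, 0, 0, 1], [0, 0, 0, 0, 0, 0, 1], [0, 0, 0, 0, 0, 0, 1]],
])

```text
clock: 34.5
eef_pos: [471.2, 62.1, 168.3]
tool_rot: [3.142, -0.0, 2.356]
force: [-0.2, 0.1, -0.3]
width: 15.6
gripper_force: 58.6
```

>>> play_rows([
  [[0, 0, -0.1, 0, 0, 0, 1], [0, 0, -0.05, 0, 0, 0, 1], [0, 0, 0, 0, 0, 0, 1], [0, 0, 0, 0, 0, 0, 1]],
])

```text
clock: 35.0
eef_pos: [471.4, 62.1, 167.6]
tool_rot: [3.141, 0.001, 2.356]
force: [-1.5, -0.8, 8.6]
width: 15.8
gripper_force: 59.5
```

Contact made; now I'll release, rise and move clear.

>>> play_rows([
  [[0, 0, 0, 0, 0, 0, 0.8], [0, 0, 0, 0, 0, 0, 0.6], [0, 0, 0, 0, 0, 0, 0.4], [0, 0, 0, 0, 0, 0, 0.3], [0, 0, 0, 0, 0, 0, 0.3], [0, 0, 0, 0, 0, 0, 0.3], [0, 0, 1, 0, 0, 0, 0.3], [0, 0, 2, 0, 0, 0, 0.3], [0, 0, 2, 0, 0, 0, 0.3], [0, 0, 1, 0, 0, 0, 0.3], [3, 0, 0, 0, 0, 0, 0.3], [4, 0, 0, 0, 0, 0, 0.3], [4, 0, 0, 0, 0, 0, 0.3], [3, 0, 0, 0, 0, 0, 0.3], [0, 0, 0, 0, 0, 0, 0.3], [0, 0, 0, 0, 0, 0, 0.3], [0, 0, 0, 0, 0, 0, 0.3]],
])

```text
clock: 37.12
eef_pos: [610.2, 62.2, 226.9]
tool_rot: [-3.141, -0.001, 2.357]
force: [-0.9, 0.3, -0.6]
width: 59.8
gripper_force: 0.0
```

Run:
```python
from h import *
print(ctrl.read_state()['eef_pos'])
ims=[]
for c in('scene','side'):
    im=body(c,472,63,118,150,23);rim(c,472,63,162,20,4);rim(c,472,63,190,9,4)
    cal=get_calibration(c);q=cal['K']@(cal['R']@np.array([472,63,130])+cal['t']);u,v=(q[:2]/q[2]).astype(int)
    ims.append(cv2.resize(im[v-50:v+50,u-50:u+50],(400,400),interpolation=2))
save('h5.png',np.hstack(ims))
```

```text
[610.19606269  62.20787932 226.93631363]
scene body n 173 [471.3  62.2] res 0.91
scene n 111 fit [472.   63.2] mean [476.9  68.  162. ]
scene n 39 fit [473.7  63.2] mean [474.1  63.6 190.1]
side body n 252 [471.8  62. ] res 0.83
side n 94 fit [472.4  60. ] mean [473.3  69.7 160.8]
side n 30 fit [472.5  64.5] mean [472.3  64.3 188.2]
```

View pics/h5.png

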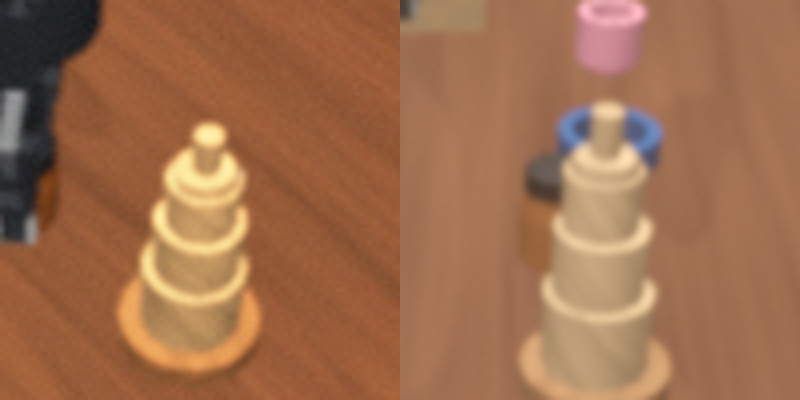

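The lid sits upright on the small tier, with its disc top at 162 mm and knob top at 190 mm, as expected when seated. The gripper is clear.

```bash
python3 -c "
from cell import workorder
print(workorder.finish_job())"
```

```text
the job is handed in; nothing more can be done
None
```

The box is assembled on the stand in the order asked (large, medium, small, lid), with camera checks showing every piece seated and upright; I handed it in with the arm clear at about 37 s, moved no bystander or look-alike on purpose, and got no verdict back.

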